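# Open the terminal box: press the snap tab, push the cover onto its ledge

## Task

Open the grey terminal box on the worktop so that its terminals can be reached: press the red snap tab fully down with the fingertips, and only then push the released black cover off its seat until it lies flat and wholly on the bare metal parking ledge. Just press and push: do not lift the cover, and do not disturb the screwdriver, the tape roll or the bolt lying round the box.

Things in the scene. Friction and masses are not known exactly. Their poses are not given: they have to be found in the camera images.
- terminal_box: terminal box with its ledge, one rigid unit screwed down, foot plate 244 x 112 x 6 mm, turned up to 0.8 rad either way. Origin: on the worktop under the middle of the 14 mm gap between housing and ledge; x points from housing to ledge (the way the cover slides), z up. Grey housing, open above: x = -95 to -7 mm, y = -40.5 to 40.5 mm. All positions below are in this frame.
- seat (a point): middle of the housing's rim on which the cover rests, x = -51, z = 45 mm. Guide rails on both sides, 73 mm apart, and a rear stop reach z = 50 mm, 1 mm lower than the cover's top.
- ledge (a point): middle of the bare metal parking ledge, x = 57, z = 44 mm. The ledge runs from x = 7 to 107 mm; side edges 82 mm apart reach z = 48 mm; a lip at x = 107 mm, up to z = 54 mm, ends it and stops the cover.
- cover: black cover plate, loose, 80 (x) x 70 (y) x 6 mm, 0.1 to 0.21 kg. Origin: centre of its underside; axes as the box's. At the start on the seat at about x = -47.5, y = 0, z = 45 mm, its front edge 2 to 3 mm short of the tab's catch. Wholly on the ledge when its origin is at x = 47 mm or more; against the lip it is at x = 67 mm.
- rib_top (a point): middle of the top of the cross rib on the cover, which can be pushed from behind: 8 (x) x 50 (y) mm, 14 mm higher than the plate's top; 10 mm behind the cover's middle and 20 mm above its underside. Behind the rib 26 mm of flat plate remain.
- snap_tab (a joint): travel of the red snap tab: 0 = up (its catch blocks the cover), 0.012 m = fully down (cover released; free from about 0.009 on). It moves straight down, takes about 4 N and stays where it is pushed; no spring brings it back. At the start it is 0 to 1.5 mm down.
- tab_pad (a point): centre of the top of the red tab's pad, 24 x 24 mm, to be pressed; at x = 0, y = 57 mm, beside the housing; z = 72 mm when up, 60 mm when fully down. From it an arm 10 mm wide runs into the gap between housing and ledge as the catch: its top is 8 mm above the seat when up, 4 mm below it when down.
- screwdriver_red: bystander: screwdriver with a red handle, 211 x 29 x 29 mm, lying on the worktop on the side of the box away from the tab
- tape: bystander: tape roll, diameter 72 mm, 19 mm high, lying on the worktop on the tab's side; origin at the centre of its underside
- bolt: bystander: hexagon bolt, 63 x 21 x 19 mm, lying on the worktop on the tab's side, towards the housing's end
Things that resemble listed ones, but are neither listed nor needed, are in the scene too. Of the things like the cover, leave any that is green or turquoise; of the rest the smaller one is meant.

How it is judged (in metres and radians):
On the way, in this order (a step that is already met when the one before it is completed fails the run):
1. the snap tab is pressed down (at least 9.5 of 12 mm) while the cover is still on its seat (value of joint snap_tab above 0.0095 m and x of cover in the frame of terminal_box below -0.035 m), for 0.1 s.
2. the cover is pushed wholly onto the ledge (x of cover in the frame of terminal_box above 0.044 m), for 0.1 s.
At the end, for the whole second after the job is handed in: the tab is still down (at least 9.5 mm); the cover lies at rest and flat (within 0.06 rad) on the parking ledge between its side edges, its origin at x = 44 to 72 mm in the box's frame (value of joint snap_tab above 0.0095 m and x of cover in the frame of terminal_box between 0.044 and 0.072 m and y of cover in the frame of terminal_box between -0.012 and 0.012 m and z of cover in the frame of terminal_box between 0.04 and 0.048 m and angle between cover's own z axis and vertical below 0.06 rad and linear speed of cover below 0.01 m/s); the robot touches nothing.
It fails at once if the cover is lifted more than 6 mm above its seat (z of cover in the frame of terminal_box above 0.051 m).
It fails at once if the cover is tipped more than 0.2 rad (angle between cover's own z axis and vertical above 0.2 rad).
It fails at once if the cover falls from the box (z of cover in the frame of terminal_box below 0.035 m).
It fails at once if the screwdriver, tape roll or bolt is moved more than 20 mm (distance of any of screwdriver_red, tape, bolt from where it was at the start of the episode above 0.02 m).
It also fails if it takes over 38 s, if anything falls off the work surface, if the arm or the gripper's body presses on something with over 40 N, if the wrist force passes 120 N, or if a joint passes its speed limit or range.

## Robot

A 6-joint arm with a two-finger parallel gripper is mounted at the origin on a cart in front of the work surface, level with it; the furniture and walls round the work are solid. World frame = base frame: x ahead of the robot, y to its left, z up, the work surface at z = 0. Lengths are in mm, angles in degrees, forces in N, time in s.
With the tool pointing down it reaches from about 300 to 850 mm from the base axis. Payload 4.2 kg.
Tool frame: the origin (TCP) lies midway between the tips of the shut fingers; the grasp point (between the pads) lies 19 mm behind it (env.grip_point_offset is the distance from the TCP to the grasp point, in mm); z points along the fingers, x is the direction in which the jaws open and shut, and the axes are right-handed (so a half turn about z gives the same grasp; the last joint's range is limited). The gripper opens to 91 mm and grips with 3 to 60 N. Pads are 32 mm wide; open, the fingers measure 118 mm over their backs; the gripper's body (76 mm by 178 mm) begins 60 mm behind the grasp point.
Start: joints at [72.594, 18.312, 89.639, -0, 72.044, -1.146], TCP at [161.005, 552.015, 213.976] pointing down, gripper open.
Joint ranges: [-177.97, 177.97], [-48.28, 115.42], [12.27, 149.76], [-77.06, 257.06], [2.81, 150.46], [-146.56, 146.56]. Speed limits (degrees/s): [147.25, 147.25, 180, 180, 180, 180].

## Interface

Orientations are given as [roll, pitch, yaw] about the fixed x, y, z axes, in that order (R = Rz(yaw) Ry(pitch) Rx(roll)).
In Python, from workcell import env gives the robot as it stands.
- The arm moves only by the shell command python3 -m pendant 'ROWS' [FORCE]. ROWS is JSON, a list of rows, each an object with "xyz": the shift along the tool's x, y, z in m, a list of three; "roll": the turn about the tool's z in degrees; "jaw": the closure, from 0 (fully open) to 1 (shut). A call has exactly 8 rows; each row is the pose to reach, as a shift and turn from the pose commanded when the call began, along the tool's axes at that moment; what a row does not reach only later rows make up. A row lasts 1/8 s, in which the tool goes at most 62.5 mm and 10.7 degrees, less where a joint would pass 70% of its speed; a pose out of reach is approached as far as the arm can. A call with a gripper value outside its range is refused whole. The fingers move at their own pace and stop on an object; FORCE is the grip in N (left out, the last holds). Time passes only in rows, so rows that repeat a pose let the fingers close, or fill a call up. It gives the time, the measured TCP pose, the force and the opening at its end, in the units of the state.
- env.state(): the state, without advancing time (a new reading comes with each control period).
- env.grab_frame(name): name is "side" or "top" or "wrist"; returns (picture, depth): 480x640x3 uint8, blue, green, red; 480x640 float32, mm along the optical axis (not along the pixel's ray), 0 where there is no reading.
- env.camera_params(name): a dict with "camera_matrix" (3x3 intrinsics, pixels), "cam_to_world" (4x4, takes a point from camera to world coordinates); the wrist camera has in their place "hand_eye" (4x4, takes a point from camera to tool coordinates, whose origin is the TCP and whose axes are the tool frame's). Camera axes: x right, y up, looking along -z (the intrinsics and any distortion apply to the point x, -y, -z); pixel columns grow to the right and rows downward; lengths in mm; the calibration is good to about 2 mm. A picture is of the moment at which its call begins: read the wrist's pose just before it. camera_params takes no time and is no camera call.
- env.job_done(): hands the job in, once; it reports no verdict.
The state is a dict: "time_s": time; "qpos": joint angles; "qvel": joint speeds; "effort": joint torques, N m; "ee_pos": TCP position; "ee_rot": TCP orientation; "force": force on the tool from outside, world axes, zero at the start; "torque": the same for the moment, N m; "gripper_width": finger opening in mm.
Only numpy, scipy, OpenCV 4.12 (cv2) and the standard library are available. Lean on these libraries where they do the work, as an engineer would, in place of code of your own. Each camera call takes 0.05 s, during which the arm holds its last target. There are 200 camera calls.

## Working session

There is one attempt and no reset: what is moved stays moved. The work goes in short steps, Python scripts to look and compute and a shell command to move; the robot and the scene stay as the last step left them, time stands still between calls to the robot, and variables do not carry over. Pictures are saved under pics/ and viewed, about 8 in all and at most 12, crops included, and the job is handed in when it is done.

```bash
ls; mkdir -p pics; cat > h.py <<'E'
import numpy as np, cv2
from workcell import env
from scipy.spatial.transform import Rotation as R
def toolT():
    s=env.state(); T=np.eye(4); T[:3,:3]=R.from_euler('xyz',s['ee_rot'],degrees=True).as_matrix(); T[:3,3]=s['ee_pos']; return T
def grab(n):
    p=env.camera_params(n); T=toolT()@np.array(p['hand_eye']) if n=='wrist' else np.array(p['cam_to_world'])
    im,d=env.grab_frame(n); return im,d,np.array(p['camera_matrix']),T,p
def pts(d,K,T):
    v,u=np.mgrid[:d.shape[0],:d.shape[1]]
    c=np.stack([(u-K[0,2])/K[0,0]*d,-(v-K[1,2])/K[1,1]*d,-d],-1)
    return c@T[:3,:3].T+T[:3,3]
E
python3 - <<'E'
from h import *
print(env.state())
for n in('top','side'):
    im,d,K,T,p=grab(n); cv2.imwrite(f'pics/{n}0.png',im); print(n,K,T.round(3).tolist(),[k for k in p]); np.savez(n+'0',im=im,d=d,K=K,T=T)
E
```

```text
pics
{'time_s': 0.0, 'qpos': array([ 7.25952146e+01,  1.83522002e+01,  8.97048299e+01, -2.29237260e-03,
        7.20427780e+01, -1.14711945e+00]), 'qvel': array([ 0.00258219,  0.00584435, -0.00294067, -0.13671907, -0.01022905,
       -0.07427609]), 'effort': array([-3.51048784e-04, -4.12468636e+01, -2.31977230e+01,  7.27864774e-02,
        4.54061979e-02, -1.29646214e-04]), 'ee_pos': array([160.85318579, 551.53628348, 213.12534361]), 'ee_rot': array([1.79999819e+02, 9.98317713e-02, 7.37430426e+01]), 'force': array([-0.00062352,  0.40368629, -0.23186291]), 'torque': array([-0.00501499,  0.01233499,  0.02032051]), 'gripper_width': 91.00229084312578}
top [[464.90126805   0.         322.98105251]
 [  0.         464.90126805 236.02460044]
 [  0.           0.           1.        ]] [[-0.029, 0.98, -0.195, 307.416], [-0.999, -0.035, -0.026, 18.938], [-0.032, 0.194, 0.98, 966.033], [0.0, 0.0, 0.0, 1.0]] ['camera_matrix', 'cam_to_world']
side [[624.43857804   0.         308.21655562]
 [  0.         624.43857804 244.03635607]
 [  0.           0.           1.        ]] [[0.82, 0.298, -0.489, 20.683], [-0.573, 0.411, -0.709, -695.216], [-0.011, 0.861, 0.508, 606.782], [0.0, 0.0, 0.0, 1.0]] ['camera_matrix', 'cam_to_world']
```

View pics/top0.png

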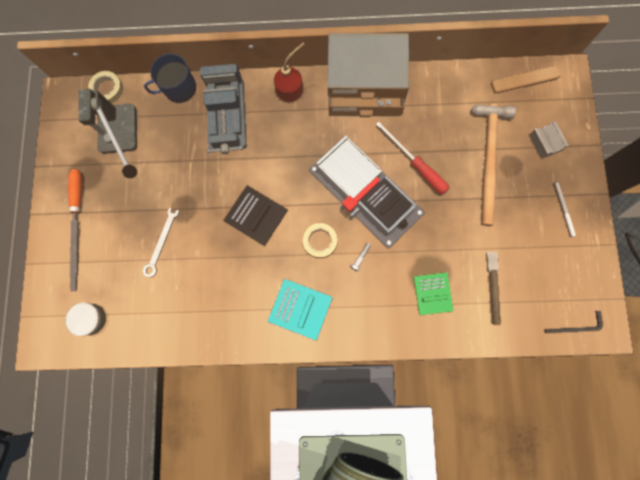

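View pics/side0.png

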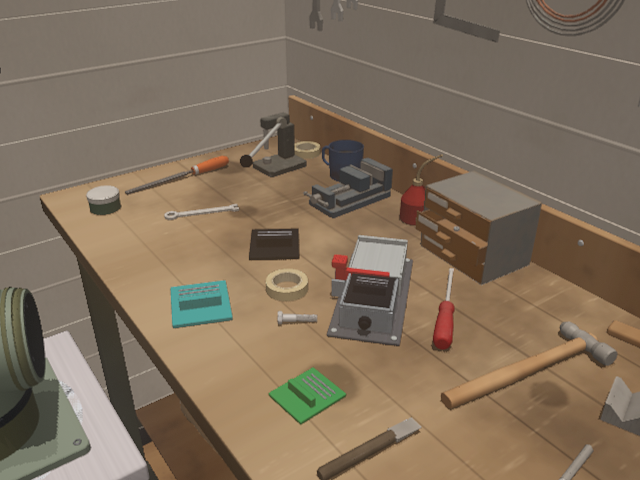

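The top view shows the box around (367,190): bare ledge at (348,168), red tab pad near (350,207), and the cover on the housing at (388,208). There are four cover-like plates:
- Black at (388,208), the smaller black one, sitting on the seat.
- Black at (256,215), the larger one, lying on the bench.
- Turquoise at (300,310).
- Green at (434,294).

The one meant is (388,208). Next I measure it and confirm in a crop.

```bash
python3 - <<'E'
from h import *
z=np.load('top0.npz'); im,d,K,T=z['im'],z['d'],z['K'],z['T']
P=pts(d,K,T); 
def ray(u,v,h):
    c=np.array([(u-K[0,2])/K[0,0],-(v-K[1,2])/K[1,1],-1]); w=T[:3,:3]@c; return T[:3,3]+w*(h-T[2,3])/w[2]
roi=np.zeros(d.shape,bool); roi[130:250,300:430]=1
hsv=cv2.cvtColor(im,cv2.COLOR_BGR2HSV)
red=roi&((hsv[...,0]<8)|(hsv[...,0]>172))&(hsv[...,1]>150)
red[:,405:]=0
vs,us=np.where(red); print('red',len(us),P[red].min(0),P[red].max(0),np.median(P[red],0))
pad=red&(P[...,2]>62); print('pad',pad.sum(),P[pad].mean(0), P[pad].max(0),P[pad].min(0))
def rect(m,h,name):
    m=cv2.morphologyEx(m.astype(np.uint8),cv2.MORPH_OPEN,np.ones((3,3)))
    c=max(cv2.findContours(m,0,2)[0],key=cv2.contourArea)[:,0]
    W=np.array([ray(u,v,h)[:2] for u,v in c],np.float32); print(name,cv2.minAreaRect(W), 'medz',np.median(P[m>0][:,2]))
rect(roi&(hsv[...,1]<40)&(hsv[...,2]>150),44,'ledge')
rect(roi&(P[...,2]>38)&(P[...,2]<58),46,'upper')
rect(roi&(hsv[...,2]<60)&(P[...,2]>40),51,'cover')
cv2.imwrite('pics/crop.png',cv2.resize(im[130:250,290:450],None,fx=5,fy=5,interpolation=cv2.INTER_CUBIC))
E
```

```text
red 284 [535.60823808 -73.29388701  39.28785921] [605.74419809   0.84938385  75.06776312] [563.18421872 -26.37572396  53.98175554]
pad 132 [550.26766642 -11.60097307  70.6758748 ] [563.12127601   0.84938385  75.06776312] [535.60823808 -25.3222581   65.50483014]
ledge ((635.9401245117188, -13.492431640625), (108.68812561035156, 88.29051208496094), 41.682960510253906) medz 43.51670884271505
upper ((596.3364868164062, -46.307159423828125), (209.88430786132812, 89.94928741455078), 42.48088836669922) medz 45.949181965806645Traceback (most recent call last):
  File "<stdin>", line 18, in <module>
  File "<stdin>", line 14, in rect
ValueError: max() iterable argument is empty
```

```bash
python3 -m pendant '[{"xyz":[-0.035,0.044,0],"roll":4,"jaw":1},{"xyz":[-0.073,0.092,0],"roll":8,"jaw":1},{"xyz":[-0.111,0.139,0],"roll":12,"jaw":1},{"xyz":[-0.148,0.187,0],"roll":16,"jaw":1},{"xyz":[-0.186,0.234,0],"roll":20,"jaw":1},{"xyz":[-0.224,0.281,0],"roll":24,"jaw":1},{"xyz":[-0.262,0.329,0],"roll":28,"jaw":1},{"xyz":[-0.300,0.377,0],"roll":31.7,"jaw":1}]'
python3 - <<'E'
from h import *
print(np.array(env.camera_params('wrist')['hand_eye']).round(2), env.camera_params('wrist')['camera_matrix'])
print(toolT().round(3))
E
```

```text
time_s: 1.1
ee_pos: [439.6, 156.7, 213.8]
ee_rot: [-180.0, -0.0, 41.9]
force: [1.2, 0.8, 0.2]
gripper_width: 14.3
[[   1.      0.     -0.      0.44]
 [   0.     -0.96   -0.28  -81.31]
 [  -0.      0.28   -0.96 -170.39]
 [   0.      0.      0.      1.  ]] [[369.80391112   0.         312.21203543]
 [  0.         369.80391112 237.19547934]
 [  0.           0.           1.        ]]
[[  0.744   0.668   0.    439.636]
 [  0.668  -0.744   0.    156.669]
 [  0.     -0.     -1.    213.832]
 [  0.      0.      0.      1.   ]]
```

```bash
python3 -m pendant '[{"xyz":[-0.006,0.055,0.01],"roll":0,"jaw":1},{"xyz":[-0.012,0.11,0.02],"roll":0,"jaw":1},{"xyz":[-0.018,0.165,0.03],"roll":0,"jaw":1},{"xyz":[-0.025,0.21,0.03],"roll":0,"jaw":1},{"xyz":[-0.025,0.229,0.03],"roll":0,"jaw":1},{"xyz":[-0.025,0.229,0.03],"roll":0,"jaw":1},{"xyz":[-0.025,0.229,0.03],"roll":0,"jaw":1},{"xyz":[-0.025,0.229,0.03],"roll":0,"jaw":1}]'
python3 - <<'E'
from h import *
im,d,K,T,p=grab('wrist'); cv2.imwrite('pics/w1.png',im); np.savez('w1',im=im,d=d,K=K,T=T)
E
```

```text
time_s: 2.1
ee_pos: [573.0, -27.0, 184.2]
ee_rot: [-180.0, -0.0, 42.1]
force: [-0.7, 1.4, -0.5]
gripper_width: 0.3
```

View pics/w1.png

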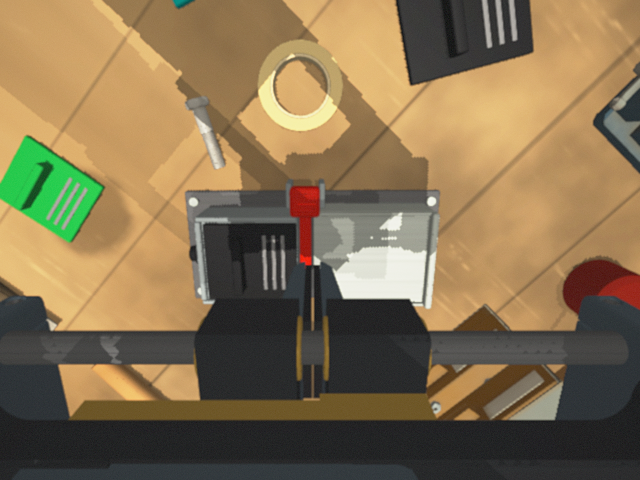

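The close view confirms the target: the small black cover with its rib at (237,260) is on the housing, the red pad is at (305,200), and the ledge is at (378,255). The larger black plate at (465,35) is on the bench. The tape roll (300,85) and bolt (205,130) lie clear of the work.

```bash
python3 - <<'E'
from h import *
z=np.load('w1.npz'); im,d,K,T=z['im'],z['d'],z['K'],z['T']; P=pts(d,K,T)
hsv=cv2.cvtColor(im,cv2.COLOR_BGR2HSV)
red=((hsv[...,0]<8)|(hsv[...,0]>172))&(hsv[...,1]>150); red[:,400:]=0; red[:170]=0; red[280:]=0
vs,us=np.where(red); print('red',us.min(),us.max(),vs.min(),vs.max())
top=red&(P[...,2]>62)&(P[...,2]<80); q=P[top]; print('pad n,z',len(q),np.median(q[:,2])); print(cv2.minAreaRect(q[:,:2].astype(np.float32)))
arm=red&(P[...,2]<62);print('arm z',np.percentile(P[arm][:,2],[10,50,90]))
roi=np.zeros(d.shape,bool); roi[180:298,180:445]=1
def fit(m,n):
    q=P[m][:,:2].astype(np.float32); print(n,len(q),cv2.minAreaRect(q),np.median(P[m][:,2]))
# foot plate top edge line: first row of z~6 from above, via depth step vs colour: low saturation
e=[]
for u in list(range(200,285))+list(range(330,430)):
    col=np.where(hsv[175:215,u,1]<60)[0]
    if len(col): 
        v=175+col[0]; c=np.array([(u-K[0,2])/K[0,0],-(v-K[1,2])/K[1,1],-1]); w=T[:3,:3]@c; e.append((T[:3,3]+w*(6-T[2,3])/w[2])[:2])
vx,vy,x0,y0=cv2.fitLine(np.array(e,np.float32),cv2.DIST_HUBER,0,.01,.01).ravel(); print('foot edge yaw',np.degrees(np.arctan2(vy,vx)),x0,y0)
rib=roi&(hsv[...,2]<70)&(P[...,2]>60)&(P[...,2]<70); rib[:,290:]=0
fit(rib,'rib')
B=P-T[:3,3]; X=B@T[:3,0]; Y=B@T[:3,1]
for n,m in(('rib',rib),('pad',top)): print(n,'tool x',np.percentile(X[m],[2,50,98]),'y',np.percentile(Y[m],[2,50,98]),'z',np.percentile(P[m][:,2],[2,50,98]))
pl=roi&(P[...,2]>49)&(P[...,2]<53)&(hsv[...,2]<70); print('plate x',np.percentile(X[pl],[1,99]),np.percentile(Y[pl],[1,99]))
for lo,hi in((42,46),): 
  l=roi&(P[...,2]>lo)&(P[...,2]<hi)&(np.arange(640)>325); print('ledge x',np.percentile(X[l],[1,99]),np.percentile(Y[l],[1,99]))
print([ (round(X[250,u],1),round(P[250,u,2],1)) for u in range(196,300,3)])
E
```

```text
red 290 318 186 265
pad n,z 887 71.05243073050428
((551.6790771484375, -11.96641731262207), (22.112281799316406, 24.06331443786621), 42.08403778076172)
arm z [51.28218425 52.16484435 53.10161385]
foot edge yaw 42.421974 551.1463 -13.904154
rib 575 ((547.6922607421875, -92.53585815429688), (8.570178985595703, 50.0456428527832), 42.015316009521484) 64.37684266748596
rib tool x [-67.21286333 -63.01405529 -59.52962398] y [-48.63463247 -24.88544816  -2.30991358] z [60.91659962 64.37684267 65.85498639]
pad tool x [-17.24908149  -6.37207798   4.48889257] y [16.65135785 28.06997014 40.35753396] z [63.61567599 71.05243073 72.85891726]
plate x [-92.04176557 -14.91358257] [-53.75677714  11.21565846]
ledge x [ 13.05649089 101.01649702] [-54.36434599  21.52717566]
[(np.float64(-107.2), np.float64(30.6)), (np.float64(-98.5), np.float64(48.9)), (np.float64(-96.0), np.float64(48.7)), (np.float64(-93.0), np.float64(50.1)), (np.float64(-90.2), np.float64(50.6)), (np.float64(-87.9), np.float64(49.6)), (np.float64(-84.7), np.float64(51.9)), (np.float64(-82.3), np.float64(51.1)), (np.float64(-79.9), np.f
[... 328 characters left out ...]
np.float64(-56.6), np.float64(49.7)), (np.float64(-53.7), np.float64(51.4)), (np.float64(-51.3), np.float64(50.3)), (np.float64(-48.7), np.float64(50.2)), (np.float64(-46.0), np.float64(51.2)), (np.float64(-43.4), np.float64(50.9)), (np.float64(-40.9), np.float64(50.2)), (np.float64(-38.3), np.float64(50.1)), (np.float64(-35.7), np.float64(50.4)), (np.float64(-33.0), np.float64(51.5)), (np.float64(-30.5), np.float64(50.2)), (np.float64(-28.0), np.float64(49.5)), (np.float64(-25.2), np.float64(52.3)), (np.float64(-22.7), np.float64(51.0)), (np.float64(-20.0), np.float64(52.4)), (np.float64(-17.5), np.float64(49.8)), (np.float64(-14.9), np.float64(50.4)), (np.float64(-12.8), np.float64(37.7))]
```

```bash
cat >> h.py <<'E'
O=np.array([589.8,-54.3]); a=np.radians(42.1); C,S=np.cos(a),np.sin(a)
def box(p): e=np.asarray(p)[:2]-O; return np.array([C*e[0]+S*e[1],-S*e[0]+C*e[1]])
E
python3 - <<'E'
from h import *
s=env.state(); print(s['ee_pos'],box(s['ee_pos']),s['force'],s['time_s'],s['ee_rot'])
E
```

```text
[573.12337806 -27.16924091 184.24406538] [ 5.8155325  31.31081905] [ 0.04967289 -0.52745929 -0.23812767] 2.15 [-1.79991346e+02 -1.50162489e-02  4.21337271e+01]
```

```bash
python3 -m pendant '[{"xyz":[-0.006,-0.027,0],"roll":0,"jaw":1},{"xyz":[-0.006,-0.027,0.03],"roll":0,"jaw":1},{"xyz":[-0.006,-0.027,0.07],"roll":0,"jaw":1},{"xyz":[-0.006,-0.027,0.095],"roll":0,"jaw":1},{"xyz":[-0.006,-0.027,0.102],"roll":0,"jaw":1},{"xyz":[-0.006,-0.027,0.102],"roll":0,"jaw":1},{"xyz":[-0.006,-0.027,0.102],"roll":0,"jaw":1},{"xyz":[-0.006,-0.027,0.102],"roll":0,"jaw":1}]' 20
python3 - <<'E'
from h import *
s=env.state(); print(s['ee_pos'],box(s['ee_pos']),s['force'])
im,d,K,T,p=grab('wrist'); cv2.imwrite('pics/w2.png',im[80:400,140:500])
E
```

```text
time_s: 3.15
ee_pos: [551.9, -12.3, 83.0]
ee_rot: [179.9, -0.1, 42.0]
force: [0.1, 0.1, -0.8]
gripper_width: 0.3
[551.85081462 -12.3037575   82.99980935] [-1.97986583e-03  5.66023414e+01] [ 0.05415056  0.11543615 -0.80026406]
```

View pics/w2.png

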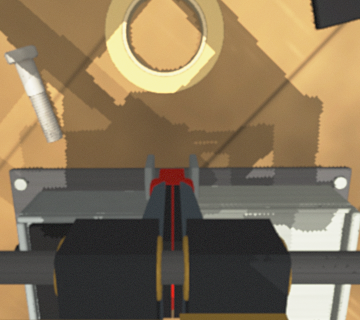

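The fingertips are centred over the red pad (crop pixel (172,178)), so I press down now.

```bash
python3 -m pendant '[{"xyz":[0,-0.001,0.008],"roll":0,"jaw":1},{"xyz":[0,-0.001,0.012],"roll":0,"jaw":1},{"xyz":[0,-0.001,0.015],"roll":0,"jaw":1},{"xyz":[0,-0.001,0.018],"roll":0,"jaw":1},{"xyz":[0,-0.001,0.020],"roll":0,"jaw":1},{"xyz":[0,-0.001,0.022],"roll":0,"jaw":1},{"xyz":[0,-0.001,0.0235],"roll":0,"jaw":1},{"xyz":[0,-0.001,0.0235],"roll":0,"jaw":1}]'
```

```text
time_s: 4.2
ee_pos: [550.3, -11.3, 60.0]
ee_rot: [-180.0, -0.0, 42.0]
force: [-4.7, 2.0, 14.5]
gripper_width: 0.3
```

```bash
python3 -m pendant '[{"xyz":[0,0,0.0005],"roll":0,"jaw":1},{"xyz":[0,0,0.001],"roll":0,"jaw":1},{"xyz":[0,0,0.0015],"roll":0,"jaw":1},{"xyz":[0,0,0.0015],"roll":0,"jaw":1},{"xyz":[0,0,0.0015],"roll":0,"jaw":1},{"xyz":[0,0,0.0015],"roll":0,"jaw":1},{"xyz":[0,0,0.0015],"roll":0,"jaw":1},{"xyz":[0,0,0.0015],"roll":0,"jaw":1}]'
```

```text
time_s: 5.2
ee_pos: [550.3, -11.2, 59.9]
ee_rot: [180.0, -0.1, 42.0]
force: [-7.6, 2.5, 22.9]
gripper_width: 0.6
```

```bash
python3 -m pendant '[{"xyz":[0,0,-0.03],"roll":0,"jaw":1},{"xyz":[0,0,-0.07],"roll":0,"jaw":1},{"xyz":[-0.03,0.01,-0.10],"roll":0,"jaw":1},{"xyz":[-0.06,0.03,-0.12],"roll":0,"jaw":1},{"xyz":[-0.077,0.05,-0.12],"roll":0,"jaw":1},{"xyz":[-0.077,0.058,-0.12],"roll":0,"jaw":1},{"xyz":[-0.077,0.058,-0.12],"roll":0,"jaw":1},{"xyz":[-0.077,0.058,-0.12],"roll":0,"jaw":1}]'
python3 - <<'E'
from h import *
s=env.state(); print(s['ee_pos'],box(s['ee_pos']),s['force'])
im,d,K,T,p=grab('wrist'); cv2.imwrite('pics/w3.png',im); P=pts(d,K,T)
hsv=cv2.cvtColor(im,cv2.COLOR_BGR2HSV)
e=P[...,:2]-O; bx=C*e[...,0]+S*e[...,1]; by=-S*e[...,0]+C*e[...,1]; z=P[...,2]
red=((hsv[...,0]<8)|(hsv[...,0]>172))&(hsv[...,1]>150)&(abs(bx)<25)&(by>-45)&(by<75)
m=red&(by>46); print('pad',m.sum(),bx[m].mean(),by[m].mean(),np.percentile(z[m],[10,50,90]))
m=red&(by<38); print('arm z',m.sum(),np.median(z[m]))
r=(hsv[...,2]<80)&(abs(by)<28)&(bx>-80)&(bx<-40)&(z>60)&(z<68); print('rib',r.sum(),np.percentile(bx[r],[5,50,95]),np.percentile(by[r],[5,95]),np.median(z[r]))
E
```

```text
time_s: 6.2
ee_pos: [532.1, -105.4, 176.3]
ee_rot: [-179.9, 0.0, 42.1]
force: [0.2, -0.0, 0.7]
gripper_width: 0.7
[ 532.07358704 -105.36975063  176.31081969] [-77.07012405   0.80880269] [ 0.2358309  -0.02756151  0.69833049]
pad 1040 -1.2992061097724634 57.819425886110714 [53.57099833 59.44796805 60.70133385]
arm z 922 40.618563354633324
rib 606 [-60.72453359 -57.14844812 -53.67000505] [-22.25128031  22.63619985] 64.51074946155376
```

View pics/w3.png

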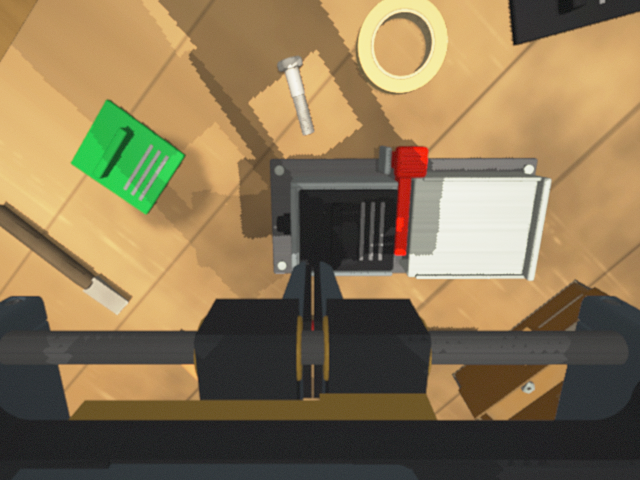

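The tab is fully down: the pad top measures 59.4 mm and the catch arm 40.6 mm, below the seat. The cover is still on its seat with the rib at x = -57. I lower the fingers behind the rib.

```bash
python3 -m pendant '[{"xyz":[-0.002,0.001,0.04],"roll":0,"jaw":1},{"xyz":[-0.002,0.001,0.08],"roll":0,"jaw":1},{"xyz":[-0.002,0.001,0.10],"roll":0,"jaw":1},{"xyz":[-0.002,0.001,0.11],"roll":0,"jaw":1},{"xyz":[-0.002,0.001,0.116],"roll":0,"jaw":1},{"xyz":[-0.002,0.001,0.119],"roll":0,"jaw":1},{"xyz":[-0.002,0.001,0.119],"roll":0,"jaw":1},{"xyz":[-0.002,0.001,0.119],"roll":0,"jaw":1}]'
```

```text
time_s: 7.25
ee_pos: [531.7, -108.4, 58.5]
ee_rot: [179.9, -0.0, 42.0]
force: [0.5, -0.5, 0.7]
gripper_width: 0.2
```

```bash
python3 -m pendant '[{"xyz":[0,-0.001,0.002],"roll":0,"jaw":1},{"xyz":[0.003,-0.001,0.002],"roll":0,"jaw":1},{"xyz":[0.007,-0.001,0.002],"roll":0,"jaw":1},{"xyz":[0.012,-0.001,0.002],"roll":0,"jaw":1},{"xyz":[0.018,-0.001,0.002],"roll":0,"jaw":1},{"xyz":[0.024,-0.001,0.002],"roll":0,"jaw":1},{"xyz":[0.030,-0.001,0.002],"roll":0,"jaw":1},{"xyz":[0.036,-0.001,0.002],"roll":0,"jaw":1}]'
python3 - <<'E'
from h import *
s=env.state(); print(s['ee_pos'],box(s['ee_pos']),s['force'])
im,d,K,T,p=grab('wrist'); cv2.imwrite('pics/w4.png',im[60:420,180:600])
E
```

```text
time_s: 8.25
ee_pos: [557.7, -83.2, 55.9]
ee_rot: [-180.0, 0.0, 42.0]
force: [-1.2, -0.8, 1.1]
gripper_width: 0.2
[557.69981554 -83.18311554  55.9228106 ] [-43.18157086   0.09024419] [-1.19513247 -0.79804127  1.12915174]
```

View pics/w4.png

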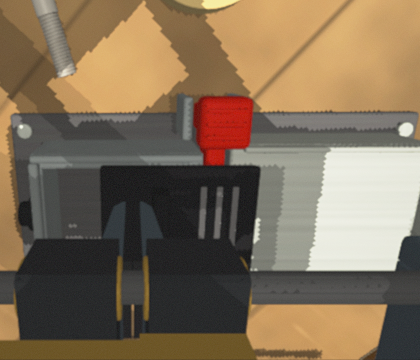

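The cover is sliding straight: its front edge at crop u≈258 is already past the lowered catch at (215,155) and on the ledge. I keep pushing.

```bash
python3 -m pendant '[{"xyz":[0.006,0,0],"roll":0,"jaw":1},{"xyz":[0.012,0,0],"roll":0,"jaw":1},{"xyz":[0.018,0,0],"roll":0,"jaw":1},{"xyz":[0.024,0,0],"roll":0,"jaw":1},{"xyz":[0.030,0,0],"roll":0,"jaw":1},{"xyz":[0.036,0,0],"roll":0,"jaw":1},{"xyz":[0.042,0,0],"roll":0,"jaw":1},{"xyz":[0.048,0,0],"roll":0,"jaw":1}]'
python3 -m pendant '[{"xyz":[0.006,0,0],"roll":0,"jaw":1},{"xyz":[0.012,0,0],"roll":0,"jaw":1},{"xyz":[0.017,0,0],"roll":0,"jaw":1},{"xyz":[0.021,0,0],"roll":0,"jaw":1},{"xyz":[0.024,0,0],"roll":0,"jaw":1},{"xyz":[0.026,0,0],"roll":0,"jaw":1},{"xyz":[0.027,0,0],"roll":0,"jaw":1},{"xyz":[0.027,0,0],"roll":0,"jaw":1}]'
```

```text
time_s: 9.3
ee_pos: [593.4, -51.0, 55.9]
ee_rot: [-180.0, -0.0, 42.0]
force: [-0.2, -0.6, -0.9]
gripper_width: 0.5
time_s: 10.3
ee_pos: [613.2, -33.1, 55.9]
ee_rot: [-180.0, -0.0, 42.0]
force: [-0.8, -0.2, 1.1]
gripper_width: 0.4
```

```bash
python3 -m pendant '[{"xyz":[-0.004,0,0],"roll":0,"jaw":1},{"xyz":[-0.008,0,0],"roll":0,"jaw":1},{"xyz":[-0.008,0,-0.03],"roll":0,"jaw":1},{"xyz":[-0.008,0,-0.07],"roll":0,"jaw":1},{"xyz":[-0.008,0,-0.11],"roll":0,"jaw":1},{"xyz":[-0.008,0,-0.13],"roll":0,"jaw":1},{"xyz":[-0.008,0,-0.13],"roll":0,"jaw":1},{"xyz":[-0.008,0,-0.13],"roll":0,"jaw":1}]'
python3 - <<'E'
from h import *
im,d,K,T,p=grab('wrist'); cv2.imwrite('pics/w5.png',im); P=pts(d,K,T)
hsv=cv2.cvtColor(im,cv2.COLOR_BGR2HSV)
e=P[...,:2]-O; bx=C*e[...,0]+S*e[...,1]; by=-S*e[...,0]+C*e[...,1]; z=P[...,2]
red=((hsv[...,0]<8)|(hsv[...,0]>172))&(hsv[...,1]>150)&(abs(bx)<25)&(by>-45)&(by<75)
m=red&(by>46); print('pad z',np.percentile(z[m],[10,50,90]))
r=(hsv[...,2]<90)&(abs(by)<28)&(bx>20)&(bx<80)&(z>60)&(z<68); print('rib',r.sum(),np.percentile(bx[r],[5,50,95]),np.percentile(by[r],[5,95]),np.median(z[r]))
m=(hsv[...,2]<70)&(abs(by)<40)&(bx>10)&(bx<115)&(z>46)&(z<56); print('plate',np.percentile(bx[m],[1,99]),np.percentile(by[m],[1,99]))
A=np.c_[bx[m],by[m],np.ones(m.sum())]; print('plane',np.linalg.lstsq(A,z[m],rcond=None)[0])
print(env.state()['force'])
E
```

```text
time_s: 11.3
ee_pos: [606.3, -38.6, 184.7]
ee_rot: [-179.9, 0.1, 42.0]
force: [-0.4, 0.4, 0.3]
gripper_width: 0.2
pad z [57.99161821 59.46896752 60.53481939]
rib 584 [42.29020002 45.85978269 49.64740881] [-22.31791479  22.54964576] 63.547026801739435
plate [17.25088814 93.86231534] [-32.81453016  34.07915986]
plane [ 1.02682097e-03 -5.69447353e-04  4.96254692e+01]
[-0.34663146 -0.0750302   0.6265359 ]
```

View pics/w5.png

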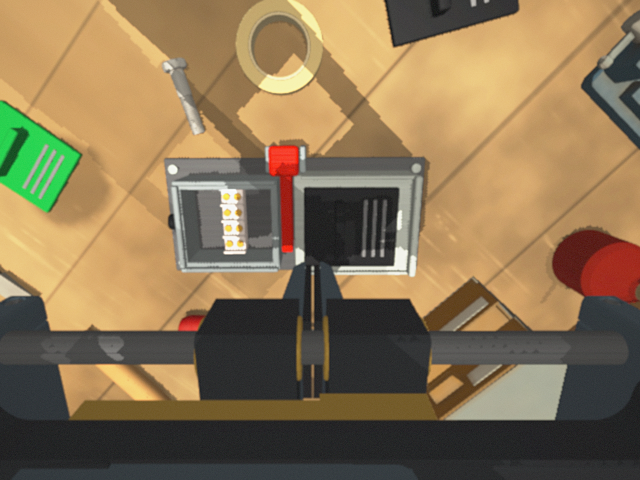

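The cover lies on the ledge, with its plate at (350,225). The terminals are exposed at (232,220), the tab is down, and the tape roll and bolt are where they were. The cover's x is about 56 and y about 0. The arm is clear, so I hand in.

```bash
python3 -c "
from workcell import env
print(env.job_done())"
```

```text
the job is handed in; nothing more can be done
None
```

The terminal box is open and the job is handed in at about 11 s. I pressed the red tab to its stop with the shut fingertips, then pushed the cover by its rib onto the parking ledge and drew the arm clear.

Last checks from the wrist camera:
- **Tab:** the pad top is at about 59.5 mm, which is fully down.
- **Cover:** it lies at about x = 56, y = 0 mm and is level within 0.002 rad. Its measured top is at 49.6 mm where 50 mm is expected.
- **Arm:** the gripper was about 185 mm above the worktop and the wrist force was near zero.
- **Bystanders:** by eye in the last picture, the tape roll and bolt had not moved. The screwdriver was mostly hidden by the gripper, so I did not check it, but the arm never went near it at its height.

No check failed or disagreed.

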